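# Kit one solenoid into the colour-coded caddy

### The arm

A 6-joint arm with a two-finger parallel gripper is mounted at the origin on the work surface. World frame = base frame: x ahead of the robot, y to its left, z up, the work surface at z = 0. Lengths are in mm, angles in rad, forces in N, time in s.
With the tool pointing down it reaches from about 300 to 775 mm from the base axis. Payload 14.6 kg.
Tool frame: the origin (TCP) lies at the very end of the fingers, on their centre line; the grasp point (between the pads) lies 19 mm behind it; z points along the fingers, y is the direction in which the jaws open and shut (so a half turn about z gives the same grasp; the last joint's range is limited). The gripper opens to 94 mm and grips with 3 to 60 N. Pads are 16 mm wide; open, the fingers measure 119 mm over their backs; the gripper's body (75 mm by 177 mm) begins 78 mm behind the grasp point.
Start: joints at [1.131, 0.3, 1.521, -0, 1.321, -0.067], TCP at [200.32, 512.212, 205.446] pointing down, gripper open.
Joint ranges: [-3.03, 3.03], [-0.79, 2.21], [0.23, 2.52], [-1.04, 4.18], [0, 3.07], [-2.55, 2.55]. Speed limits (rad/s): [2.22, 2.22, 2.57, 3.14, 3.14, 3.14].

### API

Orientations are given as [roll, pitch, yaw] about the fixed x, y, z axes, in that order (R = Rz(yaw) Ry(pitch) Rx(roll)).
In Python, from cell import manip gives the robot as it stands.
- The arm moves only by the shell command python3 -m pendant 'ROWS' [FORCE]. ROWS is JSON, a list of rows, each an object with "claw": the finger opening in m, from 0 to 0.094; "delta_pos": the shift along the tool's x, y, z in m, a list of three; "rotation": the turn, a rotation vector about the tool's x, y, z in rad, a list of three. A call has 1 to 10 rows; each row is the pose to reach, as a shift and turn from the pose measured when the call began, along the tool's axes at that moment; what a row does not reach only later rows make up. A row lasts 1/8 s, in which the tool goes at most 62.5 mm and 10.7 degrees, less where a joint would pass 70% of its speed; a pose out of reach is approached as far as the arm can. A call with a gripper value outside its range is refused whole. The fingers move at their own pace and stop on an object; FORCE is the grip in N (left out, the last holds). Time passes only in rows, so rows that repeat a pose let the fingers close. It gives the time, the measured TCP pose, the force and the opening at its end, in the units of the state.
- manip.read_state(): the state, without advancing time (a new reading comes with each control period).
- manip.camera(name): name is "side" or "top"; returns the picture (384x512x3 uint8, red, green, blue); there is no depth.
- manip.camera_model(name): a dict with "fx", "fy", "cx", "cy" (pixels), "distortion" ([k1, k2, p1, p2, k3] as OpenCV has them; the pictures are not rectified), "cam_to_world" (4x4, takes a point from camera to world coordinates). Camera axes: x right, y up, looking along -z (the intrinsics and any distortion apply to the point x, -y, -z); pixel columns grow to the right and rows downward; lengths in mm; the calibration is good to about 2 mm. A picture is of the moment at which its call begins. camera_model takes no time and is no camera call.
- manip.sign_off(): hands the job in, once; it reports no verdict.
The state is a dict: "clock": time; "joints": joint angles; "qd": joint speeds; "effort": joint torques, N m; "eef_pos": TCP position; "eef_rot": TCP orientation; "wrist_force": force on the tool from outside, world axes, zero at the start; "moment": the same for the moment, N m; "finger_gap": finger opening in mm.
Only numpy, scipy, OpenCV 4.12 (cv2) and the standard library are available. Lean on these libraries where they do the work, as an engineer would, in place of code of your own. Each camera call takes 0.05 s, during which the arm holds its last target.

### The job

Make up the kit for one solenoid in the grey caddy: stand the steel housing in the blue cup, the white-flanged coil in the yellow cup, the brass-tipped plunger in the red cup and the end cap in the white cup, each flat on the floor of its cup and the same way up as it stands now. Leave the black-flanged coil and the black-tipped plunger standing where they are.

Things in the scene. Friction and masses are not known exactly. Their poses are not given: they have to be found in the camera images.
- housing: solenoid housing: plain bright steel can, 44 mm diameter, 42 mm high, small black dot and a white sticker on its closed top, about 0.22 kg. Loose, standing upright on the bench; origin: centre of its underside, z up along its axis; round, so its yaw does not matter
- coil: wanted coil: bobbin with two white flanges (38 mm diameter, 4 mm thick, at bottom and top) and a copper-coloured winding between them (35 mm diameter), 34 mm high, about 0.12 kg. Loose, standing upright on the bench; origin: centre of its underside, z up along its axis; round, so its yaw does not matter
- plunger: wanted plunger: steel foot disc 40 mm diameter and 6 mm thick, bright shank 26 mm diameter above it up to 44 mm, golden brass tip 24 mm diameter on top, 56 mm high in all, about 0.15 kg. Loose, standing upright on the bench; origin: centre of its underside, z up along its axis; round, so its yaw does not matter
- end_cap: solenoid end cap: steel disc 40 mm diameter and 10 mm thick with a central steel boss 20 mm diameter on it, 30 mm high in all, about 0.11 kg. Loose, standing upright on the bench; origin: centre of its underside, z up along its axis; round, so its yaw does not matter
- coil_black: look-alike that stays: coil: bobbin with two black flanges (38 mm diameter, 4 mm thick, at bottom and top) and a copper-coloured winding between them (35 mm diameter), 34 mm high, about 0.12 kg. Loose, standing upright on the bench; origin: centre of its underside, z up along its axis; round, so its yaw does not matter
- plunger_black: look-alike that stays: plunger: steel foot disc 40 mm diameter and 6 mm thick, bright shank 26 mm diameter above it up to 44 mm, black tip 24 mm diameter on top, 56 mm high in all, about 0.15 kg. Loose, standing upright on the bench; origin: centre of its underside, z up along its axis; round, so its yaw does not matter
- cup_blue: blue square open cup, fixed in the fixed grey caddy; outside 74 x 74 x 18 mm high, inside 68 x 68 mm, floor 3 mm thick. Origin: centre of its underside, 4 mm above the bench (inner floor 7 mm, rim 22 mm above the bench); z up, x, y along its sides. The cups form a 2 x 2 block, centres 82 mm apart, turned alike, colours shuffled; the caddy (208 x 172 mm) is at most 12 mm high
- cup_yellow: yellow square open cup, fixed in the fixed grey caddy; outside 74 x 74 x 18 mm high, inside 68 x 68 mm, floor 3 mm thick. Origin: centre of its underside, 4 mm above the bench (inner floor 7 mm, rim 22 mm above the bench); z up, x, y along its sides. The cups form a 2 x 2 block, centres 82 mm apart, turned alike, colours shuffled; the caddy (208 x 172 mm) is at most 12 mm high
- cup_red: red square open cup, fixed in the fixed grey caddy; outside 74 x 74 x 18 mm high, inside 68 x 68 mm, floor 3 mm thick. Origin: centre of its underside, 4 mm above the bench (inner floor 7 mm, rim 22 mm above the bench); z up, x, y along its sides. The cups form a 2 x 2 block, centres 82 mm apart, turned alike, colours shuffled; the caddy (208 x 172 mm) is at most 12 mm high
- cup_white: white square open cup, fixed in the fixed grey caddy; outside 74 x 74 x 18 mm high, inside 68 x 68 mm, floor 3 mm thick. Origin: centre of its underside, 4 mm above the bench (inner floor 7 mm, rim 22 mm above the bench); z up, x, y along its sides. The cups form a 2 x 2 block, centres 82 mm apart, turned alike, colours shuffled; the caddy (208 x 172 mm) is at most 12 mm high

How it is judged (in metres and radians):
At the end, for the whole second after the job is handed in: Each part in its own cup: origin within 20 mm of the cup centre along both cup sides, underside at most 8 mm above the cup's underside, upright within 0.15 rad, at rest, released; black-flanged coil and black-tipped plunger upright, at rest, within 20 mm of their starts (x of housing in the frame of cup_blue between -0.02 and 0.02 m and y of housing in the frame of cup_blue between -0.02 and 0.02 m and z of housing in the frame of cup_blue between -0.002 and 0.008 m and angle between each of housing, coil, plunger, end_cap, coil_black, plunger_black's own z axis and vertical below 0.15 rad and linear speed of each of housing, coil, plunger, end_cap, coil_black, plunger_black below 0.02 m/s and angular speed of each of housing, coil, plunger, end_cap below 0.3 rad/s and x of coil in the frame of cup_yellow between -0.02 and 0.02 m and y of coil in the frame of cup_yellow between -0.02 and 0.02 m and z of coil in the frame of cup_yellow between -0.002 and 0.008 m and x of plunger in the frame of cup_red between -0.02 and 0.02 m and y of plunger in the frame of cup_red between -0.02 and 0.02 m and z of plunger in the frame of cup_red between -0.002 and 0.008 m and x of end_cap in the frame of cup_white between -0.02 and 0.02 m and y of end_cap in the frame of cup_white between -0.02 and 0.02 m and z of end_cap in the frame of cup_white between -0.002 and 0.008 m and distance of each of coil_black, plunger_black from where it was at the start of the episode below 0.02 m); the robot touches nothing.
It fails at once if a look-alike (black-flanged coil or black-tipped plunger) was moved more than 20 mm or tipped (distance of any of coil_black, plunger_black from where it was at the start of the episode above 0.02 m or angle between any of coil_black, plunger_black's own z axis and vertical above 0.35 rad).
It also fails if it takes over 101 s, if anything falls off the work surface, if the arm or the gripper's body presses on something with over 40 N, if the wrist force passes 120 N, or if a joint passes its speed limit or range.

## Working session

There is one attempt and no reset: what is moved stays moved. The work goes in short steps, Python scripts to look and compute and a shell command to move; the robot and the scene stay as the last step left them, time stands still between calls to the robot, and variables do not carry over. Pictures are saved under pics/ and viewed, and the job is handed in when it is done.

```bash
mkdir -p pics; ls
python3 - <<'E'
from cell import manip
import cv2,json
for n in("top","side"):
    im=manip.camera(n); cv2.imwrite(f"pics/{n}0.png",im[:,:,::-1]); m=manip.camera_model(n); print(n,m)
print(manip.read_state())
E
```

```text
pics
top {'fx': 358.3839300663051, 'fy': 358.3839300663051, 'cx': 257.03979473117386, 'cy': 191.58297744112372, 'distortion': array([-0.07124898,  0.        ,  0.        ,  0.        ,  0.        ]), 'cam_to_world': array([[-6.34176108e-03,  9.98448190e-01, -5.53262522e-02,
         5.21947827e+02],
       [-9.99501685e-01, -4.61815821e-03,  3.12258488e-02,
        -1.34610523e+00],
       [ 3.09218868e-02,  5.54967092e-02,  9.97979936e-01,
         7.54845733e+02],
       [ 0.00000000e+00,  0.00000000e+00,  0.00000000e+00,
         1.00000000e+00]])}
side {'fx': 361.6929623626713, 'fy': 361.6929623626713, 'cx': 247.3548285232504, 'cy': 193.41495588254327, 'distortion': array([-0.11336486,  0.        ,  0.        ,  0.        ,  0.        ]), 'cam_to_world': array([[ 9.97399938e-01,  2.43378137e-02, -6.78309325e-02,
         4.96187408e+02],
       [-6.84113369e-02,  6.15664441e-01, -7.85033238e-01,
        -5.71067778e+02],
       [ 2.26551004e-02,  7.87632508e-01,  6.15728657e-01,
         4.68512713e+02],
       [ 0.00000000e+00,  0.00000000e+00,  0.00000000e+00,
         1.00000000e+00]])}
{'clock': 0.1, 'joints': array([ 1.13141866e+00,  3.00441062e-01,  1.52151011e+00, -2.75289689e-05,
        1.32069100e+00, -6.65989663e-02]), 'qd': array([-0.0012023 , -0.00188874, -0.00183436, -0.00207888, -0.000472  ,
        0.00032999]), 'effort': array([-7.93177260e-04, -5.32644510e+01, -3.53286624e+01,  7.09374086e-02,
        2.34804559e-02,  7.41341069e-06]), 'eef_pos': array([200.22309008, 512.01249122, 204.93282494]), 'eef_rot': array([-3.14054369e+00, -4.32389991e-05,  2.76882075e+00]), 'wrist_force': array([0.00072256, 0.37310987, 0.08264243]), 'moment': array([-0.01571352,  0.02011897, -0.00670148]), 'finger_gap': 93.89300280605488}
```

View pics/top0.png

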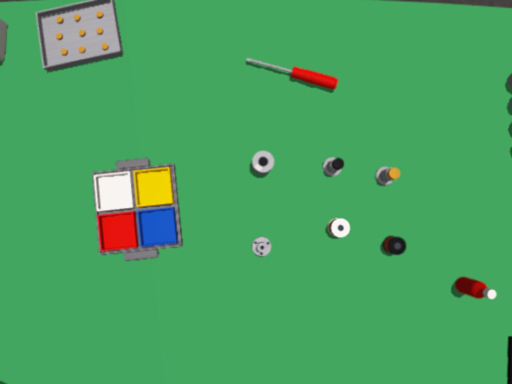

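View pics/side0.png

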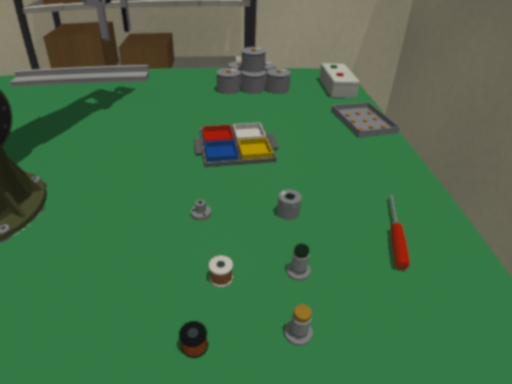

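The top view shows the caddy at about (137,210), with white, yellow, red and blue cups. The housing is at (263,162), the end cap at (262,247), the white coil at (340,228) and the brass plunger at (388,175). The black coil is at (396,246) and the black plunger at (334,166). Next I'll measure them with masks.

```bash
cat > h.py <<'E'
import numpy as np,cv2
from cell import manip
def ray(n,u,v):
    m=manip.camera_model(n);K=np.array([[m['fx'],0,m['cx']],[0,m['fy'],m['cy']],[0,0,1]])
    p=cv2.undistortPoints(np.array([[[u,v]]],float),K,np.array(m['distortion']))[0,0]
    T=m['cam_to_world'];return T[:3,3],T[:3,:3]@np.array([p[0],-p[1],-1])
def onz(n,u,v,z):
    o,d=ray(n,u,v);return o+d*(z-o[2])/d[2]
def proj(n,P):
    m=manip.camera_model(n);T=m['cam_to_world'];q=T[:3,:3].T@(np.array(P)-T[:3,3])
    K=np.array([[m['fx'],0,m['cx']],[0,m['fy'],m['cy']],[0,0,1]])
    return cv2.projectPoints(np.array([[q[0],-q[1],-q[2]]]),np.zeros(3),np.zeros(3),K,np.array(m['distortion']))[0][0,0]
E
python3 - <<'E'
from h import *
for n in("top","side"):
    im=cv2.imread(f"pics/{n}0.png");hsv=cv2.cvtColor(im,cv2.COLOR_BGR2HSV)
    H,S,V=cv2.split(hsv)
    ng=~((H>50)&(H<90)&(S>100))
    nn,l,st,ce=cv2.connectedComponentsWithStats(ng.astype(np.uint8),connectivity=4)
    for i in range(1,nn):
        if 60<st[i,4]<6000: print(n,st[i],ce[i].round(1),onz(n,*ce[i],10)[:2].round(0))
    for c,m in dict(red=((H<5)|(H>175))&(S>200)&(V>100),yellow=(H>22)&(H<32)&(S>200)&(V>120),blue=(H>105)&(H<125)&(S>150),white=(S<30)&(V>200),orange=(H>12)&(H<23)&(S>150)).items():
        nn,l,st,ce=cv2.connectedComponentsWithStats(m.astype(np.uint8),connectivity=4)
        for i in range(1,nn):
            if st[i,4]>25: print(n,c,st[i],ce[i].round(1),onz(n,*ce[i],12)[:2].round(1))
t=cv2.imread("pics/top0.png")
cv2.imwrite("pics/topz.png",cv2.resize(t[140:270,240:420],None,fx=4.4,fy=4.4,interpolation=cv2.INTER_CUBIC))
s=cv2.imread("pics/side0.png")
cv2.imwrite("pics/sidez.png",cv2.resize(s[180:360,170:330],None,fx=3.3,fy=3.3,interpolation=cv2.INTER_CUBIC))
E
```

```text
top [  35    0   88   71 4883] [77.9 33.5] [910. 363.]
top [394   0 118   8 474] [470.9   2.1] [ 999. -521.]
top [  0  18   7  43 246] [ 2.5 38.6] [904. 535.]
top [246  58  93  32 810] [304.2  74.6] [ 815. -128.]
top [251 150  24  25 446] [262.5 161.9] [626. -36.]
top [322 157  21  19 311] [332.3 166.1] [ 616. -184.]
top [375 166  26  20 370] [386.8 174.7] [ 598. -302.]
top [327 218  24  20 375] [338.5 227.2] [ 488. -195.]
top [252 236  20  21 327] [261.2 246. ] [450. -32.]
top [383 236  22  18 312] [393.5 244.8] [ 449. -313.]
top [455 277  42  23 621] [474.2 288.1] [ 352. -493.]
top [509 337   3  47 139] [510.  360.3] [ 189. -579.]
top red [291  67  46  22 476] [314.2  77.5] [ 807.7 -148.9]
top red [  98  212   40   39 1297] [117.3 230.8] [483.5 264.6]
top red [471 281  15  17 173] [477.1 288.7] [ 350.9 -498.8]
top yellow [ 134  167   39   40 1314] [153.1 186.5] [574.7 190.8]
top blue [ 137  207   40   40 1345] [156.8 226.6] [491.8 182.5]
top white [255 163   8   8  37] [258.1 167. ] [614.4 -27.2]
top white [  94  171   39   40 1161] [113.8 191.4] [564.9 272.8]
top white [331 219  1
[... 500 characters left out ...]
[286 252  25  29 520] [298.7 267.2] [ 618. -187.]
side [208 254  26  34 729] [220.6 270.5] [ 489. -187.]
side [284 304  29  42 906] [299.4 325.8] [ 600. -295.]
side [180 322  28  36 779] [193.3 339.6] [ 450. -308.]
side red [204 127  28  13 309] [217.1 133. ] [485.  269.7]
side red [395 224  10  20  87] [399.5 234.2] [ 819.9 -122.6]
side red [398 244   9  18  95] [402.2 252.3] [ 806.9 -167.2]
side yellow [239 140  33  16 340] [253.2 148.4] [573.1 188.9]
side blue [205 141  33  20 563] [220.9 150.4] [494.1 181.7]
side orange [78 26  8  7 26] [81.1 29.4] [-243.3 1464. ]
side orange [212 274  19   9  98] [221.1 278.6] [ 490.1 -205.4]
side orange [294 305  16  17 200] [302. 313.] [ 606.9 -275.5]
```

View pics/topz.png

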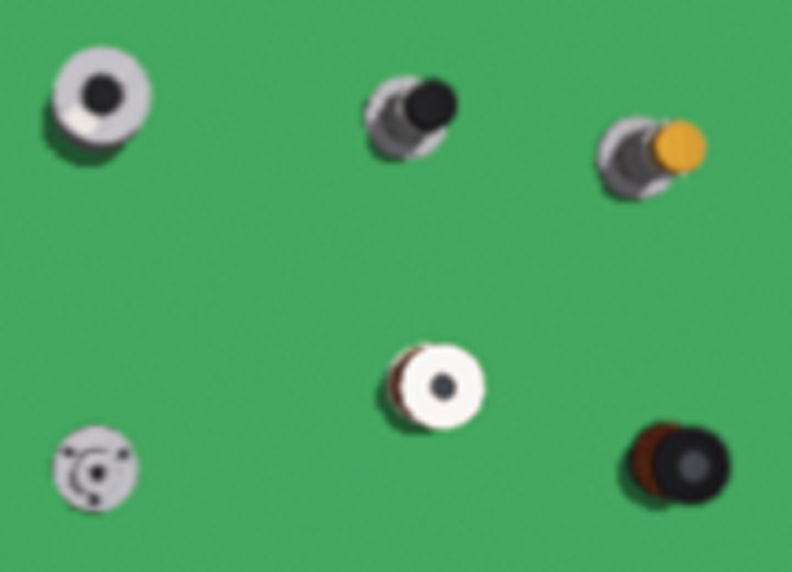

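View pics/sidez.png

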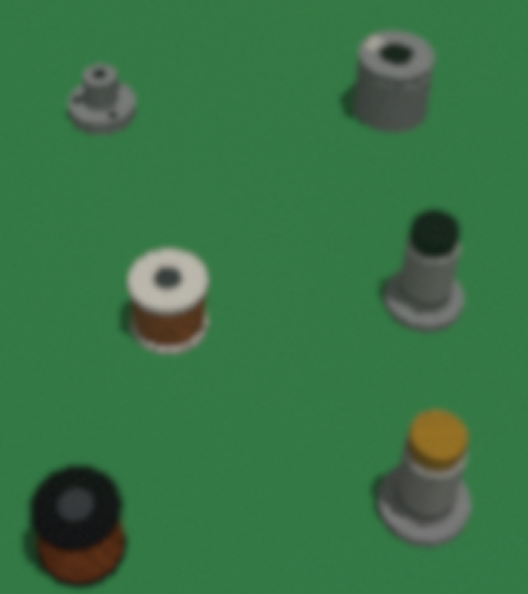

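Run:
```python
from h import *
T=dict(housing=((102,95),42),coil=((443,387),34),plunger=((680,147),56),end_cap=((97,472),30),pl_black=((432,105),56),coil_black=((692,465),34))
S=dict(housing=(396,54),coil=(168,280),plunger=(438,435),end_cap=(100,72),pl_black=(435,229),coil_black=(76,507))
for k,((x,y),z) in T.items():
    a=onz('top',240+(x+.5)/4.4-.5,140+(y+.5)/4.4-.5,z)
    X,Y=S[k]; b=onz('side',170+(X+.5)/3.3-.5,180+(Y+.5)/3.3-.5,z); print(k,a.round(1),b.round(1),((a+b)/2).round(1))
print('endcap disc',onz('top',240+96/4.4-.5,140+469/4.4-.5,10))
im=cv2.imread("pics/top0.png");H,Sa,V=cv2.split(cv2.cvtColor(im,cv2.COLOR_BGR2HSV))
sub=np.zeros(H.shape,bool);sub[150:270,85:190]=1
C={}
for c,m in dict(red=((H<5)|(H>175))&(Sa>150)&(V>60),yellow=(H>20)&(H<34)&(Sa>150)&(V>80),blue=(H>105)&(H<125)&(Sa>120),white=(Sa<40)&(V>170)).items():
    m=(m&sub).astype(np.uint8);cs,_=cv2.findContours(m,0,1);q=max(cs,key=cv2.contourArea)
    r=cv2.minAreaRect(q);P=np.array([onz('top',u,v,22)[:2] for u,v in cv2.boxPoints(r)]);C[c]=P.mean(0)
    e=P[1]-P[0];print(c,P.mean(0).round(1),np.linalg.norm(P-np.roll(P,1,0),axis=1).round(1),np.degrees(np.arctan2(e[1],e[0]))%90)
print(np.mean(list(C.values()),0),[np.linalg.norm(C[a]-C[b]).round(1) for a,b in(('red','blue'),('white','yellow'),('red','white'),('blue','yellow'))])
print(C['white']-C['red'],C['yellow']-C['blue'],C['red']-C['blue'])
```

```text
housing [622.4 -35.6  42. ] [623.3 -38.5  42. ] [622.9 -37.   42. ]
coil [ 488.  -192.4   34. ] [ 489.9 -195.3   34. ] [ 489.  -193.8   34. ]
plunger [ 596.7 -298.5   56. ] [ 597.2 -301.6   56. ] [ 596.9 -300.1   56. ]
end_cap [450.6 -32.6  30. ] [452.3 -33.3  30. ] [451.4 -33.   30. ]
pl_black [ 615.8 -183.9   56. ] [ 616.5 -189.2   56. ] [ 616.1 -186.6   56. ]
coil_black [ 450.3 -309.9   34. ] [ 451.5 -312.9   34. ] [ 450.9 -311.4   34. ]
endcap disc [450.23674399 -32.79213002  10.        ]
red [484.  261.1] [75.5 78.7 75.3 78.4] 5.123402267092274
yellow [574.2 188.7] [76.7 76.9 76.6 76.5] 5.4192019386401284
blue [492.1 180.1] [75.4 76.6 75.4 76.3] 5.456423931084032
white [565.9 271.7] [75.7 77.5 75.5 77.1] 5.727528702512458
[529.03350197 225.40611295] [np.float64(81.4), np.float64(83.4), np.float64(82.6), np.float64(82.5)]
[81.92181967 10.58721215] [82.05438019  8.56093898] [-8.17267993 80.94175054]
```

```bash
cat > d.py <<'E'
import sys,numpy as np
from cell import manip
from scipy.spatial.transform import Rotation as R
s=manip.read_state();t=np.array(list(map(float,sys.argv[1:4])));Y=np.radians(140.7)
r=R.from_euler('xyz',s['eef_rot']);g=R.from_euler('xyz',[np.pi,0,Y])
d=r.inv().apply(t-s['eef_pos']);print('delta',(d/1000).round(4),'n',np.linalg.norm(d)/62.5,'rot',(r.inv()*g).as_rotvec().round(3),'gap',s['finger_gap'],'t',s['clock'],s['wrist_force'].round(1),s['eef_pos'].round(1))
E
python3 d.py 597 -300 130
```

```text
delta [-0.6653 -0.6117  0.0755] n 14.509901770156384 rot [-0.001  0.     0.313] gap 93.89300280605488 t 0.1 [0.  0.4 0.1] [200.2 512.  204.9]
```

```bash
python3 -m pendant '[{"claw":0.094,"delta_pos":[-0.665,-0.612,0.075],"rotation":[0,0,0.313]},{"claw":0.094,"delta_pos":[-0.665,-0.612,0.075],"rotation":[0,0,0.313]},{"claw":0.094,"delta_pos":[-0.665,-0.612,0.075],"rotation":[0,0,0.313]},{"claw":0.094,"delta_pos":[-0.665,-0.612,0.075],"rotation":[0,0,0.313]},{"claw":0.094,"delta_pos":[-0.665,-0.612,0.075],"rotation":[0,0,0.313]},{"claw":0.094,"delta_pos":[-0.665,-0.612,0.075],"rotation":[0,0,0.313]},{"claw":0.094,"delta_pos":[-0.665,-0.612,0.075],"rotation":[0,0,0.313]},{"claw":0.094,"delta_pos":[-0.665,-0.612,0.075],"rotation":[0,0,0.313]},{"claw":0.094,"delta_pos":[-0.665,-0.612,0.075],"rotation":[0,0,0.313]},{"claw":0.094,"delta_pos":[-0.665,-0.612,0.075],"rotation":[0,0,0.313]}]' 20; python3 d.py 597 -300 120
```

```text
clock: 1.35
eef_pos: [473.9, -49.7, 153.6]
eef_rot: [-3.141, 0.0, 2.455]
wrist_force: [0.7, 0.7, 0.9]
finger_gap: 93.7
delta [-0.2538 -0.1156  0.0338] n 4.4951058920962295 rot [-0.001  0.    -0.   ] gap 93.6656000166531 t 1.35 [0.7 0.7 0.9] [473.9 -49.7 153.6]
```

```bash
python3 -m pendant '[{"claw":0.094,"delta_pos":[-0.254,-0.116,0.034],"rotation":[0,0,0]},{"claw":0.094,"delta_pos":[-0.254,-0.116,0.034],"rotation":[0,0,0]},{"claw":0.094,"delta_pos":[-0.254,-0.116,0.034],"rotation":[0,0,0]},{"claw":0.094,"delta_pos":[-0.254,-0.116,0.034],"rotation":[0,0,0]},{"claw":0.094,"delta_pos":[-0.254,-0.116,0.034],"rotation":[0,0,0]},{"claw":0.094,"delta_pos":[-0.254,-0.116,0.034],"rotation":[0,0,0]},{"claw":0.094,"delta_pos":[-0.254,-0.116,0.034],"rotation":[0,0,0]}]'; python3 d.py 597 -300 15
python3 - <<'E'
from h import *
a=manip.camera('top');b=manip.camera('side')
cv2.imwrite('pics/a1.png',np.hstack([cv2.resize(a[100:270,300:470],None,fx=2.3,fy=2.3),cv2.resize(b[214:384,220:390],None,fx=2.3,fy=2.3)])[:,:,::-1])
E
```

```text
clock: 2.22
eef_pos: [596.6, -299.7, 119.5]
eef_rot: [-3.141, -0.001, 2.456]
wrist_force: [-0.5, 0.4, -0.1]
finger_gap: 94.0
delta [-6.000e-04  1.000e-04  1.045e-01] n 1.671444130974279 rot [-0.001 -0.001  0.   ] gap 93.98535968391323 t 2.225 [-0.5  0.4 -0.1] [ 596.6 -299.7  119.5]
```

View pics/a1.png

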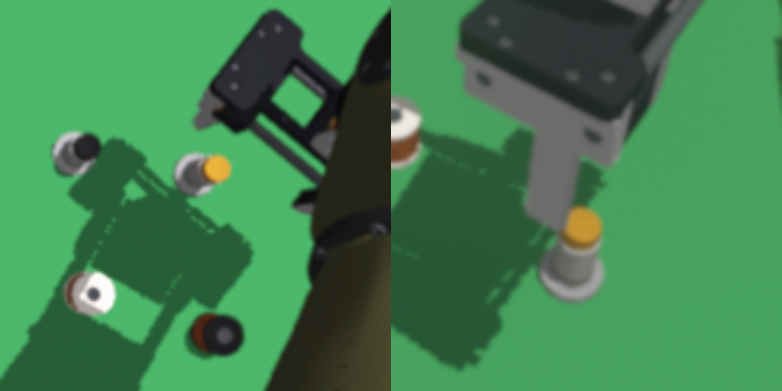

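The gripper hangs above the brass plunger (tip at about (217,169) in the left crop), and nothing else lies beneath the fingers. I'll descend and close.

```bash
python3 -m pendant '[{"claw":0.094,"delta_pos":[0,0,0.05],"rotation":[0,0,0]},{"claw":0.094,"delta_pos":[0,0,0.09],"rotation":[0,0,0]},{"claw":0.094,"delta_pos":[0,0,0.1045],"rotation":[0,0,0]},{"claw":0.094,"delta_pos":[0,0,0.1045],"rotation":[0,0,0]},{"claw":0.05,"delta_pos":[0,0,0.1045],"rotation":[0,0,0]},{"claw":0.03,"delta_pos":[0,0,0.1045],"rotation":[0,0,0]},{"claw":0.02,"delta_pos":[0,0,0.1045],"rotation":[0,0,0]},{"claw":0.015,"delta_pos":[0,0,0.1045],"rotation":[0,0,0]},{"claw":0.015,"delta_pos":[0,0,0.1045],"rotation":[0,0,0]},{"claw":0.015,"delta_pos":[0,0,0.1045],"rotation":[0,0,0]}]' 20; python3 d.py 597 -300 120
```

```text
clock: 3.58
eef_pos: [596.8, -299.5, 15.7]
eef_rot: [-3.141, 0.0, 2.456]
wrist_force: [-0.2, -0.0, -0.6]
finger_gap: 37.2
delta [-0.0005 -0.0004 -0.1043] n 1.669592075337094 rot [-0.001  0.     0.001] gap 37.19866788196941 t 3.575 [-0.2 -0.  -0.6] [ 596.8 -299.5   15.7]
```

```bash
python3 -m pendant '[{"claw":0.015,"delta_pos":[0,0,0],"rotation":[0,0,0]},{"claw":0.015,"delta_pos":[0,0,0],"rotation":[0,0,0]},{"claw":0.015,"delta_pos":[0,0,0],"rotation":[0,0,0]},{"claw":0.015,"delta_pos":[0,0,0],"rotation":[0,0,0]},{"claw":0.015,"delta_pos":[0,0,0],"rotation":[0,0,0]}]' 25; python3 d.py 597 -300 120
```

```text
clock: 4.2
eef_pos: [596.8, -299.5, 15.6]
eef_rot: [-3.141, 0.0, 2.456]
wrist_force: [0.6, -0.4, -0.8]
finger_gap: 25.7
delta [-0.0005 -0.0004 -0.1044] n 1.6703302473113355 rot [-0.001  0.     0.001] gap 25.660071136119356 t 4.2 [ 0.6 -0.4 -0.8] [ 596.8 -299.5   15.6]
```

The gap reads 25.7 mm, which matches the 26 mm shank. I'll lift it and carry it to the red cup.

```bash
python3 -m pendant '[{"claw":0.015,"delta_pos":[0,0,-0.03],"rotation":[0,0,0]},{"claw":0.015,"delta_pos":[0,0,-0.08],"rotation":[0,0,0]},{"claw":0.015,"delta_pos":[0,0,-0.105],"rotation":[0,0,0]},{"claw":0.015,"delta_pos":[0,0,-0.105],"rotation":[0,0,0]}]' 25; python3 d.py 484 262 120
```

```text
clock: 4.7
eef_pos: [597.5, -299.8, 122.4]
eef_rot: [-3.141, 0.004, 2.456]
wrist_force: [0.1, -0.3, -2.8]
finger_gap: 25.2
delta [0.4434 0.3632 0.0007] n 9.170063370233468 rot [-0.     0.004  0.001] gap 25.209030212450305 t 4.7 [ 0.1 -0.3 -2.8] [ 597.5 -299.8  122.4]
```

```bash
python3 -m pendant '[{"claw":0.015,"delta_pos":[0.02,0.016,0],"rotation":[0,0,0]},{"claw":0.015,"delta_pos":[0.06,0.048,0],"rotation":[0,0,0]},{"claw":0.015,"delta_pos":[0.105,0.085,0],"rotation":[0,0,0]},{"claw":0.015,"delta_pos":[0.15,0.122,0],"rotation":[0,0,0]},{"claw":0.015,"delta_pos":[0.195,0.159,0],"rotation":[0,0,0]},{"claw":0.015,"delta_pos":[0.24,0.196,0],"rotation":[0,0,0]},{"claw":0.015,"delta_pos":[0.285,0.233,0],"rotation":[0,0,0]},{"claw":0.015,"delta_pos":[0.33,0.27,0],"rotation":[0,0,0]},{"claw":0.015,"delta_pos":[0.375,0.307,0],"rotation":[0,0,0]},{"claw":0.015,"delta_pos":[0.41,0.335,0],"rotation":[0,0,0]}]' 25; python3 d.py 484 262 120;  python3 -m pendant '[{"claw":0.015,"delta_pos":[0.022,0.018,0],"rotation":[0,0,0]},{"claw":0.015,"delta_pos":[0.033,0.028,0],"rotation":[0,0,0]},{"claw":0.015,"delta_pos":[0.033,0.028,0],"rotation":[0,0,0]}]' 25; python3 d.py 484 262 60
```

```text
clock: 5.95
eef_pos: [490.5, 220.9, 119.1]
eef_rot: [-3.139, 0.002, 2.457]
wrist_force: [0.5, -0.5, -0.9]
finger_gap: 25.2
delta [ 0.031   0.0277 -0.0011] n 0.6657618688195528 rot [-0.002  0.002  0.002] gap 25.212996865365078 t 5.95 [ 0.5 -0.5 -0.9] [490.5 220.9 119.1]
clock: 6.32
eef_pos: [482.4, 263.4, 118.0]
eef_rot: [-3.138, 0.002, 2.458]
wrist_force: [0.2, 0.3, -1.0]
finger_gap: 25.8
delta [-0.0021  0.0001  0.058 ] n 0.9292892898421958 rot [-0.003  0.002  0.003] gap 25.80859683158734 t 6.325 [ 0.2  0.3 -1. ] [482.4 263.4 118. ]
```

```bash
python3 d.py 484 262 40
python3 - <<'E'
from h import *
a=manip.camera('top');b=manip.camera('side')
cv2.imwrite('pics/a2.png',np.hstack([cv2.resize(a[130:300,60:230],None,fx=2.3,fy=2.3),cv2.resize(b[60:230,150:320],None,fx=2.3,fy=2.3)])[:,:,::-1])
E
```

```text
delta [-0.002   0.0002  0.078 ] n 1.249124271395594 rot [-0.003  0.002  0.003] gap 25.80859683158734 t 6.325 [ 0.2  0.3 -1. ] [482.4 263.4 118. ]
```

View pics/a2.png

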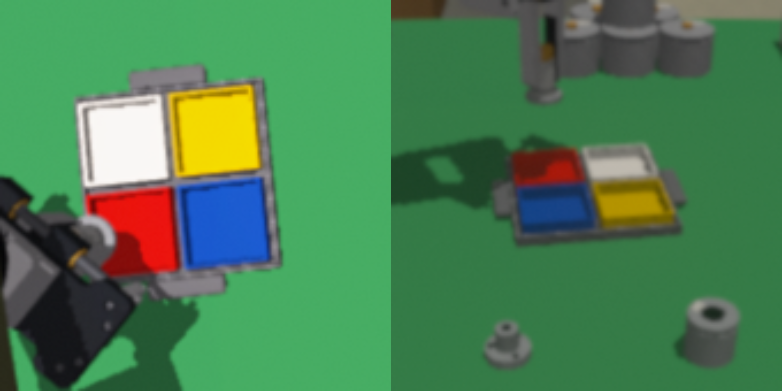

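The plunger hangs upright in the jaws (foot at about (545,93) in the side crop) above the red cup. I'll lower it.

```bash
python3 -m pendant '[{"claw":0.015,"delta_pos":[-0.002,0,0.03],"rotation":[0,0,0]},{"claw":0.015,"delta_pos":[-0.002,0,0.06],"rotation":[0,0,0]},{"claw":0.015,"delta_pos":[-0.002,0,0.08],"rotation":[0,0,0]},{"claw":0.015,"delta_pos":[-0.002,0,0.088],"rotation":[0,0,0]},{"claw":0.015,"delta_pos":[-0.002,0,0.094],"rotation":[0,0,0]},{"claw":0.015,"delta_pos":[-0.002,0,0.094],"rotation":[0,0,0]}]' 25; python3 d.py 484 262 23
```

```text
clock: 7.18
eef_pos: [484.6, 260.7, 24.8]
eef_rot: [-3.139, 0.002, 2.456]
wrist_force: [-0.0, -0.2, -0.9]
finger_gap: 25.9
delta [0.0013 0.0006 0.0018] n 0.03628206017050681 rot [-0.003  0.002  0.001] gap 25.854261779330592 t 7.175 [-0.  -0.2 -0.9] [484.6 260.7  24.8]
```

```bash
python3 -m pendant '[{"claw":0.015,"delta_pos":[0,0,0.002],"rotation":[0,0,0]},{"claw":0.015,"delta_pos":[0,0,0.002],"rotation":[0,0,0]},{"claw":0.03,"delta_pos":[0,0,0.002],"rotation":[0,0,0]},{"claw":0.045,"delta_pos":[0,0,0.002],"rotation":[0,0,0]},{"claw":0.045,"delta_pos":[0,0,0.002],"rotation":[0,0,0]},{"claw":0.045,"delta_pos":[0,0,-0.02],"rotation":[0,0,0]},{"claw":0.045,"delta_pos":[0,0,-0.07],"rotation":[0,0,0]},{"claw":0.06,"delta_pos":[0,0,-0.1],"rotation":[0,0,0]},{"claw":0.094,"delta_pos":[0,0,-0.1],"rotation":[0,0,0]}]' 25; python3 d.py 489 -193.5 120
```

```text
clock: 8.3
eef_pos: [485.5, 261.5, 127.0]
eef_rot: [3.14, 0.004, 2.457]
wrist_force: [-0.3, 0.6, -0.3]
finger_gap: 62.1
delta [-0.2906 -0.3502  0.0078] n 7.281710714470082 rot [0.001 0.004 0.001] gap 62.13685638482132 t 8.3 [-0.3  0.6 -0.3] [485.5 261.5 127. ]
```

Now the coil.

```bash
python3 -m pendant '[{"claw":0.094,"delta_pos":[-0.291,-0.35,0.008],"rotation":[0,0,0]},{"claw":0.094,"delta_pos":[-0.291,-0.35,0.008],"rotation":[0,0,0]},{"claw":0.094,"delta_pos":[-0.291,-0.35,0.008],"rotation":[0,0,0]},{"claw":0.094,"delta_pos":[-0.291,-0.35,0.008],"rotation":[0,0,0]},{"claw":0.094,"delta_pos":[-0.291,-0.35,0.008],"rotation":[0,0,0]},{"claw":0.094,"delta_pos":[-0.291,-0.35,0.008],"rotation":[0,0,0]},{"claw":0.094,"delta_pos":[-0.291,-0.35,0.008],"rotation":[0,0,0]},{"claw":0.094,"delta_pos":[-0.291,-0.35,0.008],"rotation":[0,0,0]},{"claw":0.094,"delta_pos":[-0.291,-0.35,0.008],"rotation":[0,0,0]},{"claw":0.094,"delta_pos":[-0.291,-0.35,0.008],"rotation":[0,0,0]}]' 25; python3 d.py 489 -193.5 15
python3 - <<'E'
from h import *
a=manip.camera('top');b=manip.camera('side')
cv2.imwrite('pics/a3.png',np.hstack([cv2.resize(a[130:300,60:230],None,fx=2.3,fy=2.3),cv2.resize(b[100:340,130:370],None,fx=1.629,fy=1.629)[:391]])[:,:,::-1])
E
```

```text
clock: 9.55
eef_pos: [489.4, -192.2, 119.4]
eef_rot: [3.141, 0.003, 2.458]
wrist_force: [-0.7, 0.6, 0.5]
finger_gap: 94.2
delta [-0.0002 -0.0013  0.1044] n 1.6704171459959873 rot [0.001 0.003 0.002] gap 94.18431419675623 t 9.55 [-0.7  0.6  0.5] [ 489.4 -192.2  119.4]
```

View pics/a3.png

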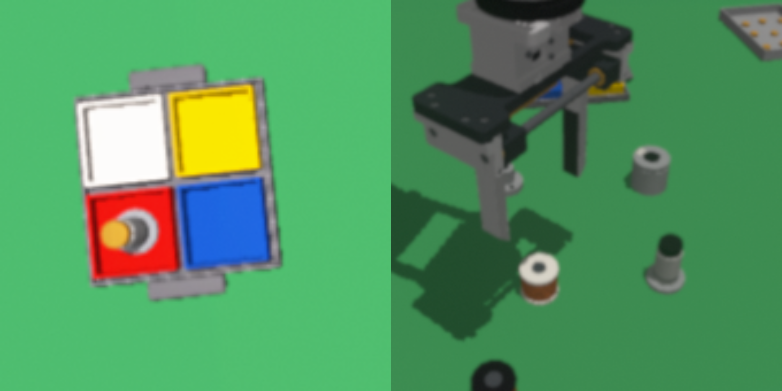

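The plunger stands near the middle of the red cup: its foot is at about (138,231) in the crop and the cup centre at (134,233). The gripper is over the white coil, so I'll descend.

```bash
python3 -m pendant '[{"claw":0.094,"delta_pos":[0,-0.001,0.05],"rotation":[0,0,0]},{"claw":0.094,"delta_pos":[0,-0.001,0.09],"rotation":[0,0,0]},{"claw":0.094,"delta_pos":[0,-0.001,0.104],"rotation":[0,0,0]},{"claw":0.07,"delta_pos":[0,-0.001,0.104],"rotation":[0,0,0]},{"claw":0.028,"delta_pos":[0,-0.001,0.104],"rotation":[0,0,0]},{"claw":0.028,"delta_pos":[0,-0.001,0.104],"rotation":[0,0,0]},{"claw":0.028,"delta_pos":[0,-0.001,0.104],"rotation":[0,0,0]},{"claw":0.028,"delta_pos":[0,-0.001,0.104],"rotation":[0,0,0]},{"claw":0.028,"delta_pos":[0,-0.001,0.104],"rotation":[0,0,0]},{"claw":0.028,"delta_pos":[0,-0.001,0.104],"rotation":[0,0,0]}]' 25; python3 -m pendant '[{"claw":0.028,"delta_pos":[0,0,0],"rotation":[0,0,0]},{"claw":0.028,"delta_pos":[0,0,0],"rotation":[0,0,0]},{"claw":0.028,"delta_pos":[0,0,0],"rotation":[0,0,0]},{"claw":0.028,"delta_pos":[0,0,0],"rotation":[0,0,0]}]' 25; python3 d.py 489 -193 120
```

```text
clock: 10.9
eef_pos: [489.4, -193.2, 15.8]
eef_rot: [3.14, 0.004, 2.458]
wrist_force: [-0.2, 0.4, 1.4]
finger_gap: 36.5
clock: 11.4
eef_pos: [489.4, -193.2, 15.8]
eef_rot: [3.14, 0.004, 2.458]
wrist_force: [0.2, 0.8, 1.3]
finger_gap: 36.9
delta [-0.000e+00  1.000e-04 -1.042e-01] n 1.6669821312512259 rot [0.001 0.004 0.003] gap 36.897831936804174 t 11.4 [0.2 0.8 1.3] [ 489.4 -193.2   15.8]
```

```bash
python3 -m pendant '[{"claw":0.028,"delta_pos":[0,0,-0.03],"rotation":[0,0,0]},{"claw":0.028,"delta_pos":[0,0,-0.07],"rotation":[0,0,0]},{"claw":0.028,"delta_pos":[0,0,-0.104],"rotation":[0,0,0]},{"claw":0.028,"delta_pos":[0,0,-0.104],"rotation":[0,0,0]}]' 25; python3 d.py 574 188.7 120
python3 - <<'E'
from h import *
a=manip.camera('top');b=manip.camera('side')
cv2.imwrite('pics/a4.png',np.hstack([cv2.resize(a[130:300,250:420],None,fx=2.3,fy=2.3),cv2.resize(b[100:340,130:370],None,fx=1.629,fy=1.629)[:391]])[:,:,::-1])
E
```

```text
clock: 11.9
eef_pos: [489.9, -193.5, 121.9]
eef_rot: [3.139, 0.008, 2.458]
wrist_force: [-0.5, 0.2, -0.4]
finger_gap: 36.9
delta [0.1761 0.3495 0.0013] n 6.261120869162506 rot [0.002 0.008 0.003] gap 36.92382063894567 t 11.9 [-0.5  0.2 -0.4] [ 489.9 -193.5  121.9]
```

View pics/a4.png

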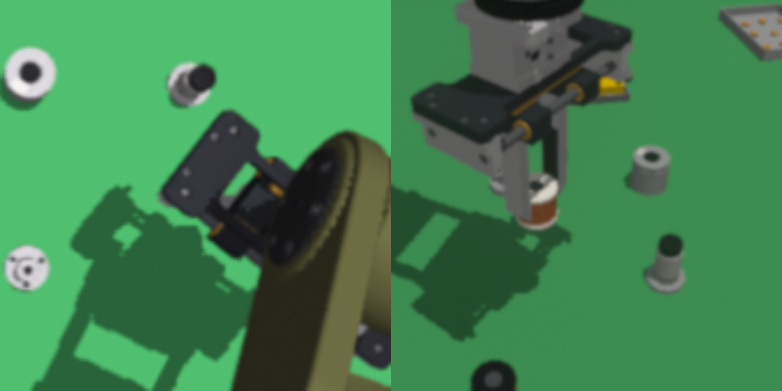

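The side crop shows the coil held upright and centred in the jaws at about (537,203). I'll carry it to the yellow cup. The black plunger is clear of the path.

```bash
python3 -m pendant '[{"claw":0.028,"delta_pos":[0.01,0.02,0],"rotation":[0,0,0]},{"claw":0.028,"delta_pos":[0.03,0.06,0],"rotation":[0,0,0]},{"claw":0.028,"delta_pos":[0.055,0.11,0],"rotation":[0,0,0]},{"claw":0.028,"delta_pos":[0.08,0.16,0],"rotation":[0,0,0]},{"claw":0.028,"delta_pos":[0.105,0.21,0],"rotation":[0,0,0]},{"claw":0.028,"delta_pos":[0.13,0.26,0],"rotation":[0,0,0]},{"claw":0.028,"delta_pos":[0.155,0.31,0],"rotation":[0,0,0]},{"claw":0.028,"delta_pos":[0.17,0.337,0],"rotation":[0,0,0]},{"claw":0.028,"delta_pos":[0.176,0.349,0],"rotation":[0,0,0]},{"claw":0.028,"delta_pos":[0.176,0.349,0],"rotation":[0,0,0]}]' 25; python3 d.py 574 188.7 24
```

```text
clock: 13.25
eef_pos: [572.2, 188.7, 117.7]
eef_rot: [-3.141, 0.002, 2.459]
wrist_force: [0.3, -0.5, -0.5]
finger_gap: 36.5
delta [-0.0012  0.0012  0.0937] n 1.4993007194928418 rot [-0.     0.002  0.003] gap 36.5297458592404 t 13.25 [ 0.3 -0.5 -0.5] [572.2 188.7 117.7]
```

```bash
python3 -m pendant '[{"claw":0.028,"delta_pos":[-0.001,0.001,0.03],"rotation":[0,0,0]},{"claw":0.028,"delta_pos":[-0.001,0.001,0.06],"rotation":[0,0,0]},{"claw":0.028,"delta_pos":[-0.001,0.001,0.08],"rotation":[0,0,0]},{"claw":0.028,"delta_pos":[-0.001,0.001,0.088],"rotation":[0,0,0]},{"claw":0.028,"delta_pos":[-0.001,0.001,0.094],"rotation":[0,0,0]},{"claw":0.028,"delta_pos":[-0.001,0.001,0.094],"rotation":[0,0,0]}]' 25; python3 d.py 574 188.7 23
```

```text
clock: 14.0
eef_pos: [573.9, 188.6, 24.0]
eef_rot: [-3.142, 0.003, 2.459]
wrist_force: [-0.5, -0.4, -1.0]
finger_gap: 36.5
delta [-0.      0.0001  0.001 ] n 0.016386724926812857 rot [-0.     0.003  0.003] gap 36.492682672446115 t 14.0 [-0.5 -0.4 -1. ] [573.9 188.6  24. ]
```

```bash
python3 -m pendant '[{"claw":0.028,"delta_pos":[0,0,0.001],"rotation":[0,0,0]},{"claw":0.028,"delta_pos":[0,0,0.001],"rotation":[0,0,0]},{"claw":0.04,"delta_pos":[0,0,0.001],"rotation":[0,0,0]},{"claw":0.052,"delta_pos":[0,0,0.001],"rotation":[0,0,0]},{"claw":0.052,"delta_pos":[0,0,0.001],"rotation":[0,0,0]},{"claw":0.052,"delta_pos":[0,0,-0.02],"rotation":[0,0,0]},{"claw":0.052,"delta_pos":[0,0,-0.06],"rotation":[0,0,0]},{"claw":0.08,"delta_pos":[0,0,-0.097],"rotation":[0,0,0]},{"claw":0.094,"delta_pos":[0,0,-0.097],"rotation":[0,0,0]}]' 25; python3 d.py 622.9 -37 120
```

```text
clock: 15.12
eef_pos: [574.9, 189.1, 124.0]
eef_rot: [3.138, 0.006, 2.459]
wrist_force: [0.2, -0.2, -0.4]
finger_gap: 68.5
delta [-0.1799 -0.1452  0.0044] n 3.6991275376680255 rot [0.004 0.006 0.003] gap 68.53233503829051 t 15.125 [ 0.2 -0.2 -0.4] [574.9 189.1 124. ]
```

```bash
python3 -m pendant '[{"claw":0.094,"delta_pos":[-0.18,-0.145,0.004],"rotation":[0,0,0]},{"claw":0.094,"delta_pos":[-0.18,-0.145,0.004],"rotation":[0,0,0]},{"claw":0.094,"delta_pos":[-0.18,-0.145,0.004],"rotation":[0,0,0]},{"claw":0.094,"delta_pos":[-0.18,-0.145,0.004],"rotation":[0,0,0]},{"claw":0.094,"delta_pos":[-0.18,-0.145,0.004],"rotation":[0,0,0]},{"claw":0.094,"delta_pos":[-0.18,-0.145,0.004],"rotation":[0,0,0]}]' 25; python3 d.py 622.9 -37 19
python3 - <<'E'
from h import *
a=manip.camera('top');b=manip.camera('side')
cv2.imwrite('pics/a5.png',np.hstack([cv2.resize(a[130:300,60:230],None,fx=2.3,fy=2.3),cv2.resize(b[60:300,130:370],None,fx=1.629,fy=1.629)[:391]])[:,:,::-1])
E
```

```text
clock: 15.88
eef_pos: [622.7, -36.3, 119.6]
eef_rot: [3.138, 0.005, 2.459]
wrist_force: [-0.4, 1.2, -0.2]
finger_gap: 94.0
delta [-1.000e-04 -8.000e-04  1.006e-01] n 1.6096112411663117 rot [0.004 0.005 0.003] gap 93.99672594256714 t 15.875 [-0.4  1.2 -0.2] [622.7 -36.3 119.6]
```

View pics/a5.png

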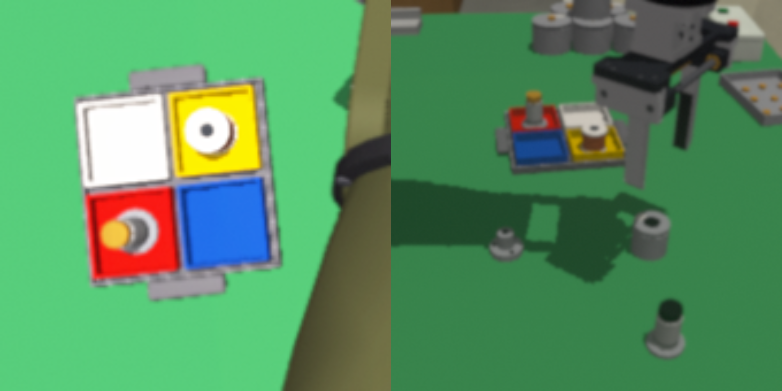

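The coil stands upright and near-centred in the yellow cup, at (208,131) in the crop. Next is the housing.

```bash
python3 -m pendant '[{"claw":0.094,"delta_pos":[0,-0.001,0.05],"rotation":[0,0,0]},{"claw":0.094,"delta_pos":[0,-0.001,0.09],"rotation":[0,0,0]},{"claw":0.094,"delta_pos":[0,-0.001,0.1],"rotation":[0,0,0]},{"claw":0.07,"delta_pos":[0,-0.001,0.1],"rotation":[0,0,0]},{"claw":0.034,"delta_pos":[0,-0.001,0.1],"rotation":[0,0,0]},{"claw":0.034,"delta_pos":[0,-0.001,0.1],"rotation":[0,0,0]},{"claw":0.034,"delta_pos":[0,-0.001,0.1],"rotation":[0,0,0]},{"claw":0.034,"delta_pos":[0,-0.001,0.1],"rotation":[0,0,0]},{"claw":0.034,"delta_pos":[0,-0.001,0.1],"rotation":[0,0,0]},{"claw":0.034,"delta_pos":[0,-0.001,0.1],"rotation":[0,0,0]}]' 25; python3 -m pendant '[{"claw":0.034,"delta_pos":[0,0,0],"rotation":[0,0,0]},{"claw":0.034,"delta_pos":[0,0,0],"rotation":[0,0,0]},{"claw":0.034,"delta_pos":[0,0,0],"rotation":[0,0,0]}]' 30; python3 d.py 622.9 -37 120
```

```text
clock: 17.23
eef_pos: [622.9, -36.5, 20.2]
eef_rot: [3.138, 0.005, 2.46]
wrist_force: [-0.4, -0.2, 3.0]
finger_gap: 42.9
clock: 17.6
eef_pos: [622.9, -36.5, 20.2]
eef_rot: [3.138, 0.005, 2.46]
wrist_force: [-0.8, -0.3, 1.0]
finger_gap: 42.6
delta [-0.0008 -0.0001 -0.0998] n 1.5962803267148742 rot [0.004 0.005 0.004] gap 42.5867732877281 t 17.6 [-0.8 -0.3  1. ] [622.9 -36.5  20.2]
```

```bash
python3 -m pendant '[{"claw":0.034,"delta_pos":[0,0,-0.03],"rotation":[0,0,0]},{"claw":0.034,"delta_pos":[0,0,-0.07],"rotation":[0,0,0]},{"claw":0.034,"delta_pos":[0,0,-0.12],"rotation":[0,0,0]},{"claw":0.034,"delta_pos":[0,0,-0.12],"rotation":[0,0,0]}]' 30; python3 d.py 492.3 180.5 140
python3 - <<'E'
from h import *
b=manip.camera('side')
cv2.imwrite('pics/a6.png',cv2.resize(b[60:300,130:370],None,fx=2,fy=2)[:,:,::-1])
E
```

```text
clock: 18.1
eef_pos: [623.6, -36.6, 143.9]
eef_rot: [3.134, 0.01, 2.46]
wrist_force: [0.0, -0.3, -2.9]
finger_gap: 43.0
delta [0.2387 0.0859 0.002 ] n 4.059742708535057 rot [0.007 0.01  0.004] gap 43.02207027965141 t 18.1 [ 0.  -0.3 -2.9] [623.6 -36.6 143.9]
```

View pics/a6.png

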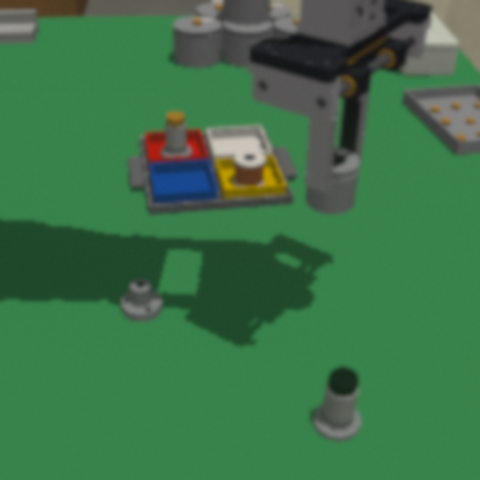

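The housing is held upright at about (332,183). I'll carry it to the blue cup and trim out the small tilt.

```bash
python3 -m pendant '[{"claw":0.034,"delta_pos":[0.02,0.007,0.002],"rotation":[0,0,0]},{"claw":0.034,"delta_pos":[0.06,0.022,0.002],"rotation":[0.003,0.005,0.002]},{"claw":0.034,"delta_pos":[0.105,0.038,0.002],"rotation":[0.007,0.01,0.004]},{"claw":0.034,"delta_pos":[0.15,0.054,0.002],"rotation":[0.007,0.01,0.004]},{"claw":0.034,"delta_pos":[0.195,0.07,0.002],"rotation":[0.007,0.01,0.004]},{"claw":0.034,"delta_pos":[0.225,0.081,0.002],"rotation":[0.007,0.01,0.004]},{"claw":0.034,"delta_pos":[0.239,0.086,0.002],"rotation":[0.007,0.01,0.004]},{"claw":0.034,"delta_pos":[0.239,0.086,0.002],"rotation":[0.007,0.01,0.004]},{"claw":0.034,"delta_pos":[0.239,0.086,0.002],"rotation":[0.007,0.01,0.004]}]' 30; python3 d.py 492.3 180.5 28.5
```

```text
clock: 19.27
eef_pos: [491.4, 180.0, 137.3]
eef_rot: [-3.139, -0.003, 2.455]
wrist_force: [0.1, -0.7, -2.8]
finger_gap: 42.6
delta [-0.0007  0.0012  0.1088] n 1.7407796312603936 rot [-0.003 -0.003 -0.   ] gap 42.596773810374295 t 19.275 [ 0.1 -0.7 -2.8] [491.4 180.  137.3]
```

```bash
python3 -m pendant '[{"claw":0.034,"delta_pos":[-0.001,0.001,0.03],"rotation":[0,0,0]},{"claw":0.034,"delta_pos":[-0.001,0.001,0.065],"rotation":[0,0,0]},{"claw":0.034,"delta_pos":[-0.001,0.001,0.09],"rotation":[0,0,0]},{"claw":0.034,"delta_pos":[-0.001,0.001,0.102],"rotation":[0,0,0]},{"claw":0.034,"delta_pos":[-0.001,0.001,0.109],"rotation":[0,0,0]},{"claw":0.034,"delta_pos":[-0.001,0.001,0.109],"rotation":[0,0,0]}]' 30; python3 d.py 492.3 180.5 27.2
```

```text
clock: 20.02
eef_pos: [492.6, 180.0, 28.5]
eef_rot: [-3.139, -0.003, 2.455]
wrist_force: [-0.1, 0.5, -2.5]
finger_gap: 42.7
delta [0.0006 0.0002 0.0013] n 0.023416296659938524 rot [-0.002 -0.003 -0.001] gap 42.711085760484046 t 20.025 [-0.1  0.5 -2.5] [492.6 180.   28.5]
```

```bash
python3 -m pendant '[{"claw":0.034,"delta_pos":[0,0,0.001],"rotation":[0,0,0]},{"claw":0.034,"delta_pos":[0,0,0.001],"rotation":[0,0,0]},{"claw":0.046,"delta_pos":[0,0,0.001],"rotation":[0,0,0]},{"claw":0.06,"delta_pos":[0,0,0.001],"rotation":[0,0,0]},{"claw":0.06,"delta_pos":[0,0,0.001],"rotation":[0,0,0]},{"claw":0.06,"delta_pos":[0,0,-0.02],"rotation":[0,0,0]},{"claw":0.06,"delta_pos":[0,0,-0.06],"rotation":[0,0,0]},{"claw":0.07,"delta_pos":[0,0,-0.095],"rotation":[0,0,0]},{"claw":0.07,"delta_pos":[0,0,-0.095],"rotation":[0,0,0]}]' 30; python3 d.py 451.4 -33 120
```

```text
clock: 21.15
eef_pos: [494.2, 180.4, 126.0]
eef_rot: [3.14, -0.001, 2.455]
wrist_force: [-0.0, -0.6, -0.8]
finger_gap: 70.0
delta [-0.1022 -0.1922  0.0057] n 3.483166448089592 rot [ 0.001 -0.001 -0.001] gap 70.03361834596735 t 21.15 [-0.  -0.6 -0.8] [494.2 180.4 126. ]
```

```bash
python3 -m pendant '[{"claw":0.07,"delta_pos":[-0.102,-0.192,0.006],"rotation":[0,0,0]},{"claw":0.07,"delta_pos":[-0.102,-0.192,0.006],"rotation":[0,0,0]},{"claw":0.07,"delta_pos":[-0.102,-0.192,0.006],"rotation":[0,0,0]},{"claw":0.07,"delta_pos":[-0.102,-0.192,0.006],"rotation":[0,0,0]},{"claw":0.07,"delta_pos":[-0.102,-0.192,0.006],"rotation":[0,0,0]},{"claw":0.07,"delta_pos":[-0.102,-0.192,0.006],"rotation":[0,0,0]}]' 25; python3 d.py 451.4 -33 13
python3 - <<'E'
from h import *
a=manip.camera('top');b=manip.camera('side')
cv2.imwrite('pics/a7.png',np.hstack([cv2.resize(a[130:300,60:230],None,fx=2.3,fy=2.3),cv2.resize(b[60:300,130:370],None,fx=1.629,fy=1.629)[:391]])[:,:,::-1])
E
```

```text
clock: 21.9
eef_pos: [451.3, -32.2, 119.2]
eef_rot: [3.14, -0.001, 2.455]
wrist_force: [0.8, -0.1, -0.4]
finger_gap: 70.3
delta [-0.0007 -0.0007  0.1061] n 1.6984489859311693 rot [ 0.001 -0.001 -0.001] gap 70.28493870297882 t 21.9 [ 0.8 -0.1 -0.4] [451.3 -32.2 119.2]
```

View pics/a7.png

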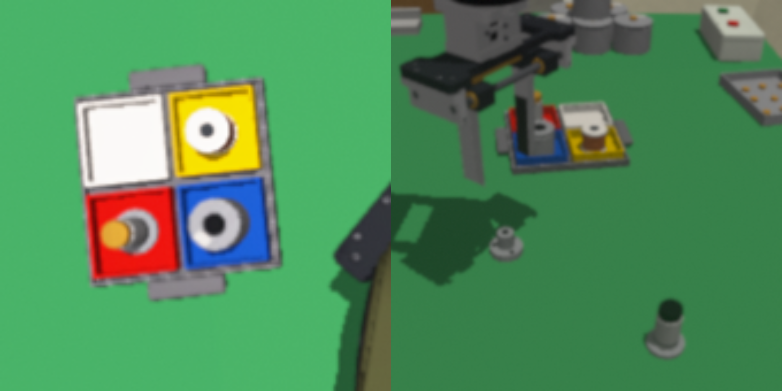

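The housing stands in the blue cup, top at (215,224) in the crop with the expected parallax. The end cap is below the gripper, and I'll grip it by its boss.

```bash
python3 -m pendant '[{"claw":0.07,"delta_pos":[-0.001,-0.001,0.05],"rotation":[0,0,0]},{"claw":0.07,"delta_pos":[-0.001,-0.001,0.09],"rotation":[0,0,0]},{"claw":0.07,"delta_pos":[-0.001,-0.001,0.106],"rotation":[0,0,0]},{"claw":0.05,"delta_pos":[-0.001,-0.001,0.106],"rotation":[0,0,0]},{"claw":0.01,"delta_pos":[-0.001,-0.001,0.106],"rotation":[0,0,0]},{"claw":0.01,"delta_pos":[-0.001,-0.001,0.106],"rotation":[0,0,0]},{"claw":0.01,"delta_pos":[-0.001,-0.001,0.106],"rotation":[0,0,0]},{"claw":0.01,"delta_pos":[-0.001,-0.001,0.106],"rotation":[0,0,0]},{"claw":0.01,"delta_pos":[-0.001,-0.001,0.106],"rotation":[0,0,0]},{"claw":0.01,"delta_pos":[-0.001,-0.001,0.106],"rotation":[0,0,0]}]' 25; python3 -m pendant '[{"claw":0.01,"delta_pos":[0,0,0],"rotation":[0,0,0]},{"claw":0.01,"delta_pos":[0,0,0],"rotation":[0,0,0]},{"claw":0.01,"delta_pos":[0,0,0],"rotation":[0,0,0]},{"claw":0.01,"delta_pos":[0,0,0],"rotation":[0,0,0]}]' 25; python3 d.py 451.4 -33 120
```

```text
clock: 23.25
eef_pos: [451.7, -33.1, 13.5]
eef_rot: [3.14, -0.001, 2.456]
wrist_force: [-0.9, -0.0, 4.4]
finger_gap: 19.3
clock: 23.75
eef_pos: [451.7, -33.1, 13.5]
eef_rot: [3.14, -0.001, 2.456]
wrist_force: [-1.0, 0.3, 2.9]
finger_gap: 19.4
delta [ 0.0004  0.     -0.1065] n 1.7035170030919167 rot [ 0.001 -0.001  0.001] gap 19.35151334082679 t 23.75 [-1.   0.3  2.9] [451.7 -33.1  13.5]
```

```bash
python3 -m pendant '[{"claw":0.01,"delta_pos":[0,0,-0.03],"rotation":[0,0,0]},{"claw":0.01,"delta_pos":[0,0,-0.07],"rotation":[0,0,0]},{"claw":0.01,"delta_pos":[0,0,-0.127],"rotation":[0,0,0]},{"claw":0.01,"delta_pos":[0,0,-0.127],"rotation":[0,0,0]},{"claw":0.01,"delta_pos":[0,0,-0.127],"rotation":[0,0,0]}]' 25; python3 d.py 565.7 270.3 140
python3 - <<'E'
from h import *
b=manip.camera('side')
cv2.imwrite('pics/a8.png',cv2.resize(b[60:300,130:370],None,fx=2,fy=2)[:,:,::-1])
E
```

```text
clock: 24.38
eef_pos: [451.2, -33.2, 139.6]
eef_rot: [3.141, -0.002, 2.456]
wrist_force: [0.1, -0.7, -1.5]
finger_gap: 19.4
delta [ 0.1034  0.3075 -0.    ] n 5.190873477244507 rot [ 0.001 -0.002  0.001] gap 19.43350399451635 t 24.375 [ 0.1 -0.7 -1.5] [451.2 -33.2 139.6]
```

View pics/a8.png

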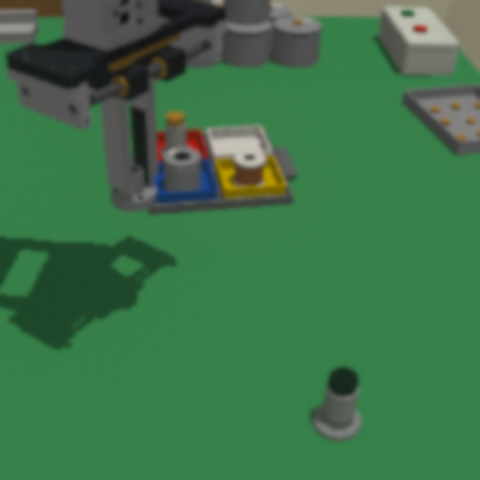

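The end cap is held level at about (133,197), and the housing, coil and plunger stand upright in their cups. I'll carry it to the white cup.

```bash
python3 -m pendant '[{"claw":0.01,"delta_pos":[0.007,0.02,0],"rotation":[0,0,0]},{"claw":0.01,"delta_pos":[0.022,0.065,0],"rotation":[0,0,0]},{"claw":0.01,"delta_pos":[0.039,0.115,0],"rotation":[0,0,0]},{"claw":0.01,"delta_pos":[0.056,0.165,0],"rotation":[0,0,0]},{"claw":0.01,"delta_pos":[0.072,0.215,0],"rotation":[0,0,0]},{"claw":0.01,"delta_pos":[0.088,0.262,0],"rotation":[0,0,0]},{"claw":0.01,"delta_pos":[0.099,0.294,0],"rotation":[0,0,0]},{"claw":0.01,"delta_pos":[0.103,0.307,0],"rotation":[0,0,0]},{"claw":0.01,"delta_pos":[0.103,0.307,0],"rotation":[0,0,0]},{"claw":0.01,"delta_pos":[0.103,0.307,0],"rotation":[0,0,0]}]' 25; python3 d.py 565.7 270.3 22
```

```text
clock: 25.68
eef_pos: [565.3, 268.5, 139.1]
eef_rot: [-3.141, -0.003, 2.455]
wrist_force: [0.2, -0.1, -0.7]
finger_gap: 19.4
delta [0.0005 0.0017 0.1171] n 1.8734337440147362 rot [-0.001 -0.003 -0.   ] gap 19.35944310521916 t 25.675 [ 0.2 -0.1 -0.7] [565.3 268.5 139.1]
```

```bash
python3 -m pendant '[{"claw":0.01,"delta_pos":[0,0.001,0.03],"rotation":[0,0,0]},{"claw":0.01,"delta_pos":[0,0.001,0.065],"rotation":[0,0,0]},{"claw":0.01,"delta_pos":[0,0.001,0.095],"rotation":[0,0,0]},{"claw":0.01,"delta_pos":[0,0.001,0.11],"rotation":[0,0,0]},{"claw":0.01,"delta_pos":[0,0.001,0.117],"rotation":[0,0,0]},{"claw":0.01,"delta_pos":[0,0.001,0.117],"rotation":[0,0,0]}]' 25; python3 d.py 565.7 270.3 20.5
```

```text
clock: 26.42
eef_pos: [565.9, 269.3, 22.7]
eef_rot: [-3.142, -0.003, 2.455]
wrist_force: [-0.0, -0.1, -1.0]
finger_gap: 19.0
delta [0.0008 0.0006 0.0022] n 0.03821199080682786 rot [-0.    -0.003 -0.001] gap 18.980693193538766 t 26.425 [-0.  -0.1 -1. ] [565.9 269.3  22.7]
```

```bash
python3 -m pendant '[{"claw":0.01,"delta_pos":[0,0,0.002],"rotation":[0,0,0]},{"claw":0.01,"delta_pos":[0,0,0.002],"rotation":[0,0,0]},{"claw":0.024,"delta_pos":[0,0,0.002],"rotation":[0,0,0]},{"claw":0.04,"delta_pos":[0,0,0.002],"rotation":[0,0,0]},{"claw":0.04,"delta_pos":[0,0,0.002],"rotation":[0,0,0]},{"claw":0.04,"delta_pos":[0,0,-0.02],"rotation":[0,0,0]},{"claw":0.04,"delta_pos":[0,0,-0.07],"rotation":[0,0,0]},{"claw":0.05,"delta_pos":[0,0,-0.13],"rotation":[0,0,0]},{"claw":0.06,"delta_pos":[0,0,-0.15],"rotation":[0,0,0]}]' 25; python3 d.py 430 -80 180
```

```text
clock: 27.55
eef_pos: [567.2, 269.5, 176.9]
eef_rot: [3.137, -0.0, 2.455]
wrist_force: [-0.1, 0.4, -0.7]
finger_gap: 56.5
delta [-0.1154 -0.3573 -0.0048] n 6.008056309100463 rot [ 0.005 -0.    -0.   ] gap 56.499453588851345 t 27.55 [-0.1  0.4 -0.7] [567.2 269.5 176.9]
```

```bash
python3 -m pendant '[{"claw":0.06,"delta_pos":[-0.115,-0.357,-0.005],"rotation":[0,0,0]},{"claw":0.06,"delta_pos":[-0.115,-0.357,-0.005],"rotation":[0,0,0]},{"claw":0.06,"delta_pos":[-0.115,-0.357,-0.005],"rotation":[0,0,0]},{"claw":0.06,"delta_pos":[-0.115,-0.357,-0.005],"rotation":[0,0,0]},{"claw":0.06,"delta_pos":[-0.115,-0.357,-0.005],"rotation":[0,0,0]},{"claw":0.06,"delta_pos":[-0.115,-0.357,-0.005],"rotation":[0,0,0]},{"claw":0.06,"delta_pos":[-0.115,-0.357,-0.005],"rotation":[0,0,0]},{"claw":0.06,"delta_pos":[-0.115,-0.357,-0.005],"rotation":[0,0,0]},{"claw":0.06,"delta_pos":[-0.115,-0.357,-0.005],"rotation":[0,0,0]},{"claw":0.06,"delta_pos":[-0.115,-0.357,-0.005],"rotation":[0,0,0]}]' 25
python3 - <<'E'
from h import *
a=manip.camera('top');b=manip.camera('side')
cv2.imwrite('pics/top9.png',a[:,:,::-1]);cv2.imwrite('pics/side9.png',b[:,:,::-1])
cv2.imwrite('pics/a9.png',np.hstack([cv2.resize(a[150:270,80:200],None,fx=3.25,fy=3.25),cv2.resize(b[100:370,120:390],None,fx=1.4445,fy=1.4445)[:390,:390]])[:,:,::-1])
E
```

```text
clock: 28.8
eef_pos: [430.2, -78.6, 180.1]
eef_rot: [3.137, -0.0, 2.457]
wrist_force: [0.3, -0.1, 0.5]
finger_gap: 60.2
```

View pics/a9.png

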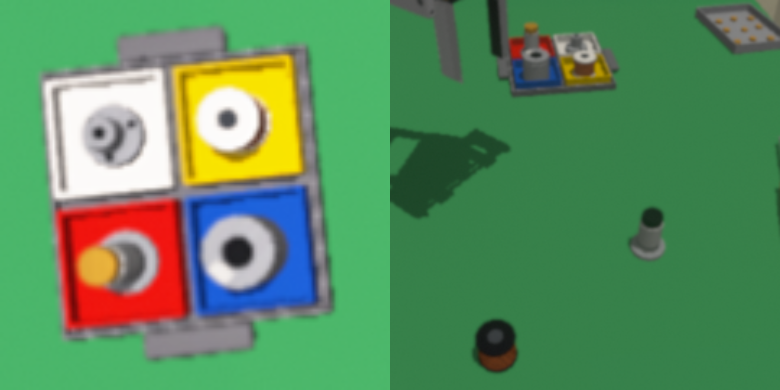

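Run:
```python
from h import *
for k,x,y,z,c in(('cap',97,132,37,(565.7,270.3)),('coil',227,120,41,(573.9,188.7)),('plunger',97,266,63,(484.1,262.1)),('housing',238,252,49,(492.3,180.5))):
    p=onz('top',80+(x+.5)/3.25-.5,150+(y+.5)/3.25-.5,z)[:2];print(k,p.round(1),(p-c).round(1))
H,S,V=None,None,None
for n,L in(('side',[(278,235,330,300),(175,315,215,362)]),):
    A=cv2.imread(f'pics/{n}0.png');B=cv2.imread(f'pics/{n}9.png')
    for x0,y0,x1,y1 in L: print(n,np.abs(A[y0:y1,x0:x1].astype(int)-B[y0:y1,x0:x1]).mean().round(2))
print(manip.read_state()['qd'].round(3))
```

```text
cap [565.8 272.4] [0.1 2.1]
coil [572.5 190.6] [-1.4  1.9]
plunger [484.7 261.4] [ 0.6 -0.7]
housing [492.2 181.1] [-0.1  0.6]
side 5.4
side 4.22
[-0.006 -0.004  0.002  0.001 -0.     0.   ]
```

Run:
```python
from cell import manip
print(manip.sign_off())
```

```text
the job is handed in; nothing more can be done
None
```

The kit is made up and handed in at about 29 s on the clock. The housing stands in the blue cup, the white-flanged coil in the yellow, the brass-tipped plunger in the red and the end cap in the white. All are released and upright, and the arm is clear of everything.

- **Position check:** in the last top view the four parts were within about 2.5 mm of their cup centres, against the 20 mm allowed. I set each part down at the TCP height that matches the cup floor. The final pictures show them standing upright and flat.
- **Look-alikes:** the black-flanged coil and black-tipped plunger stand upright, within about 1 pixel of where they were at the start in the side view. The gripper never touched them.
- **Checks that disagreed:**
  - A plain before/after image difference around the look-alikes was not zero (4 to 5 grey levels on average). I put this down to lighting and noise and did not look into it further.
  - The top and side cameras differed by about 3 mm in y (5 mm for the black plunger). I used the mean of the two for the grasps.
  - The finger opening read up to about 1.5 mm under the part diameters.

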